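# Find the case with the grinding ball left inside and show it to the reader

### The job

One of the three sealed grey cases still has a loose steel grinding ball in it. Working from left to right as the robot sees them, lift each case well clear of the bench over its own place, shake it briskly to find out whether it rattles, and set the silent ones back upright where they stood; then hold the rattling one up level in front of the code reader, its labelled end facing the reader's window about 5 cm away and centred on it, touching nothing, and finish still holding it there. Leave the other things on the bench alone.

Things in the scene. Friction and masses are not known exactly. Their poses are not given: they have to be found in the camera images.
- case_k: one of three identical sealed grey plastic cases, 110 long x 62 wide x 60 mm high, about 0.38 kg each. Origin: centre of the underside; z up; x along its length towards the end with a plain white label (folded over the lid's edge, seen from above too); two metal clips at the other end. Take it from above across its 62 mm width. 
- case_m: one of three identical sealed grey plastic cases, 110 long x 62 wide x 60 mm high, about 0.38 kg each. Origin: centre of the underside; z up; x along its length towards the end with a plain white label (folded over the lid's edge, seen from above too); two metal clips at the other end. Take it from above across its 62 mm width. 
- case_t: one of three identical sealed grey plastic cases, 110 long x 62 wide x 60 mm high, about 0.38 kg each. Origin: centre of the underside; z up; x along its length towards the end with a plain white label (folded over the lid's edge, seen from above too); two metal clips at the other end. Take it from above across its 62 mm width. 
- case_k_label (a point): centre of the labelled end face of case_k (+55 mm along the case's x from its origin, 30 mm above its underside). All three: stand in a row at about y = +0.18, 0 and -0.18 m (each within 0.04), labelled end away from the robot within 30 degrees; which name stands where changes each time
- case_m_label (a point): centre of the labelled end face of case_m (+55 mm along the case's x from its origin, 30 mm above its underside). All three: can be told apart only by shaking
- case_t_label (a point): centre of the labelled end face of case_t (+55 mm along the case's x from its origin, 30 mm above its underside). All three: one of them (any) has a loose 40 mm, 0.26 kg steel ball that rolls and knocks in its 100x52x50 mm cavity when shaken and runs to the low end at a few degrees of tilt; in the other two the same weight is packed tight
- reader: the code reader: a fixed white block 70 deep x 92 wide x 180 mm high on a dark foot 110x120 mm, at the back behind the cases; origin at the centre of its underside, its -x face with the dark window looks towards the robot; window centre is 35 mm in front of the origin and 130 mm up
- reader_spot (a point): the reading point: 50 mm straight in front of the reader's window, 130 mm above the bench; axes parallel to the reader's (x into the window). The centre of the label end of the case is to be held here
- timer: a flat white bench timer, 62x65x18 mm, bystander; origin at the centre of its underside
- weigh_boat: a small white square weighing dish, 70x70x18 mm, bystander; origin at the centre of its underside
- tape_roll: a roll of masking tape lying flat, 104 mm across, 25 mm high, bystander; origin at the centre of its underside
- amber_jar: a small brown jar with a black cap, 52 mm across, 89 mm high, bystander; origin at the centre of its underside
- petri_stack: a stack of dishes, 92 mm across, 57 mm high, bystander; origin at the centre of its underside
There are look-alikes about, which are no part of the job. Leave any turquoise look-alike of the case_m alone.

How it is judged (in metres and radians):
On the way, in this order (a step that is already met when the one before it is completed fails the run):
1. the left case is lifted clear of the bench over its own part of the row and shaken (((world y of case_k between 0.09 and 0.32 m and height (world z) of case_k above 0.03 m and (linear speed of case_k above 0.15 m/s or angular speed of case_k above 0.6 rad/s)) or (world y of case_m between 0.09 and 0.32 m and height (world z) of case_m above 0.03 m and (linear speed of case_m above 0.15 m/s or angular speed of case_m above 0.6 rad/s)) or (world y of case_t between 0.09 and 0.32 m and height (world z) of case_t above 0.03 m and (linear speed of case_t above 0.15 m/s or angular speed of case_t above 0.6 rad/s)))), for 0.05 s.
2. the middle case is lifted clear of the bench over its own part of the row and shaken (((world y of case_k between -0.09 and 0.09 m and height (world z) of case_k above 0.03 m and (linear speed of case_k above 0.15 m/s or angular speed of case_k above 0.6 rad/s)) or (world y of case_m between -0.09 and 0.09 m and height (world z) of case_m above 0.03 m and (linear speed of case_m above 0.15 m/s or angular speed of case_m above 0.6 rad/s)) or (world y of case_t between -0.09 and 0.09 m and height (world z) of case_t above 0.03 m and (linear speed of case_t above 0.15 m/s or angular speed of case_t above 0.6 rad/s)))), for 0.05 s.
3. the right case is lifted clear of the bench over its own part of the row and shaken (((world y of case_k between -0.32 and -0.09 m and height (world z) of case_k above 0.03 m and (linear speed of case_k above 0.15 m/s or angular speed of case_k above 0.6 rad/s)) or (world y of case_m between -0.32 and -0.09 m and height (world z) of case_m above 0.03 m and (linear speed of case_m above 0.15 m/s or angular speed of case_m above 0.6 rad/s)) or (world y of case_t between -0.32 and -0.09 m and height (world z) of case_t above 0.03 m and (linear speed of case_t above 0.15 m/s or angular speed of case_t above 0.6 rad/s)))), for 0.05 s.
At the end, for the whole second after the job is handed in: Fingers hold the rattling case still, off the bench, clear of reader and cases; its label centre within 40 mm of the reading point, facing the window within 15 deg, level within 11 deg. The silent cases stand released and upright within 60 mm of where they began (((distance between grinding_ball_center and case_k below 0.06 m and distance between case_k_label and reader_spot below 0.04 m and angle between the x axis of case_k and the x axis of reader, either way round below 0.26 rad and x of case_k in the frame of reader below -0.11 m and angle between case_k's own z axis and vertical below 0.2 rad and height (world z) of case_k above 0.05 m and contact force between the fingers and case_k above 1 N and contact force between case_k and reader below 0.1 N and contact force between each of case_k, the fingers and case_m below 0.1 N and contact force between each of case_k, the fingers and case_t below 0.1 N and linear speed of case_k below 0.03 m/s and distance of each of case_m, case_t from where it was at the start of the episode below 0.06 m and angle between each of case_m, case_t's own z axis and vertical below 0.1 rad and height (world z) of each of case_m, case_t below 0.01 m and linear speed of each of case_m, case_t below 0.02 m/s) or (distance between grinding_ball_center and case_m below 0.06 m and distance between case_m_label and reader_spot below 0.04 m and angle between the x axis of case_m and the x axis of reader, either way round below 0.26 rad and x of case_m in the frame of reader below -0.11 m and angle between case_m's own z axis and vertical below 0.2 rad and height (world z) of case_m above 0.05 m and contact force between the fingers and case_m above 1 N and contact force between case_m and reader below 0.1 N and contact force between each of case_m, the fingers and case_k below 0.1 N and contact force between each of case_m, the fingers and case_t below 0.1 N and linear speed of case_m below 0.03 m/s and distance of each of case_k, case_t from where it was at the start of the episode below 0.06 m and angle between each of case_k, case_t's own z axis and vertical below 0.1 rad and height (world z) of each of case_k, case_t below 0.01 m and linear speed of each of case_k, case_t below 0.02 m/s) or (distance between grinding_ball_center and case_t below 0.06 m and distance between case_t_label and reader_spot below 0.04 m and angle between the x axis of case_t and the x axis of reader, either way round below 0.26 rad and x of case_t in the frame of reader below -0.11 m and angle between case_t's own z axis and vertical below 0.2 rad and height (world z) of case_t above 0.05 m and contact force between the fingers and case_t above 1 N and contact force between case_t and reader below 0.1 N and contact force between each of case_t, the fingers and case_k below 0.1 N and contact force between each of case_t, the fingers and case_m below 0.1 N and linear speed of case_t below 0.03 m/s and distance of each of case_k, case_m from where it was at the start of the episode below 0.06 m and angle between each of case_k, case_m's own z axis and vertical below 0.1 rad and height (world z) of each of case_k, case_m below 0.01 m and linear speed of each of case_k, case_m below 0.02 m/s))); the arm keeps its last pose, push and grip.
It fails at once if the timer is pushed aside by more than 30 mm (distance of timer from where it was at the start of the episode above 0.03 m).
It fails at once if the weigh boat is pushed aside by more than 30 mm (distance of weigh_boat from where it was at the start of the episode above 0.03 m).
It fails at once if the tape roll is pushed aside by more than 30 mm (distance of tape_roll from where it was at the start of the episode above 0.03 m).
It fails at once if the amber jar is pushed aside by more than 30 mm (distance of amber_jar from where it was at the start of the episode above 0.03 m).
It fails at once if the petri stack is pushed aside by more than 30 mm (distance of petri_stack from where it was at the start of the episode above 0.03 m).
It also fails if it takes over 72 s, if anything falls off the work surface, if the arm or the gripper's body presses on something with over 40 N, if the wrist force passes 120 N, or if a joint passes its speed limit or range.

### The arm

A 6-joint arm with a two-finger parallel gripper is mounted at the origin on a cart in front of the work surface, level with it; the furniture and walls round the work are solid. World frame = base frame: x ahead of the robot, y to its left, z up, the work surface at z = 0. Lengths are in mm, angles in degrees, forces in N, time in s.
With the tool pointing down it reaches from about 275 to 825 mm from the base axis. Payload 5.2 kg.
Tool frame: the origin (TCP) lies on the centre line of the jaws, within the pads' length; the fingertips stand 11 mm ahead of it and the grasp point (between the pads) lies 8 mm behind it; z points along the fingers, y is the direction in which the jaws open and shut (so a half turn about z gives the same grasp; the last joint's range is limited). The gripper opens to 93 mm and grips with 3 to 60 N. Pads are 15 mm wide; open, the fingers measure 128 mm over their backs; the gripper's body (75 mm by 188 mm) begins 65 mm behind the grasp point.
Start: joints at [-85.302, 14.817, 87.949, -0, 77.235, -11.62], TCP at [154.552, -527.843, 229.653] pointing down, gripper open.
Joint ranges: [-179.93, 179.93], [-52.35, 119.4], [10.71, 147.94], [-69.91, 249.91], [12.55, 155.21], [-178.61, 178.61]. Speed limits (degrees/s): [147.25, 147.25, 180, 180, 180, 180].

### API

Orientations are given as a 3x3 rotation matrix whose columns are the frame's x, y, z axes.
In Python, from rig import readout, viewer, order gives the robot as it stands.
- The arm moves only by the tool servo_tool, never from a script. Its argument "increments" is a list of rows, each a list of 7 numbers: the opening, from -1 (shut) to 1 (fully open), then the shift along the tool's x, y, z normalised to -1 to 1, where 1 is 0.15 m, then the turn, a rotation vector about the tool's x, y, z normalised to -1 to 1, where 1 is 90 degrees. A call has 1 to 10 rows; each row shifts and turns the commanded pose from where the row before left it, along the tool's axes as they then stand; what a row does not reach is not made up. A row lasts 1/8 s, in which the tool goes at most 62.5 mm and 10.7 degrees, less where a joint would pass 70% of its speed; a pose out of reach is approached as far as the arm can. A call with a number of a shift or a turn outside -1 to 1 is refused whole. A call with a gripper value outside its range is refused whole. The fingers move at their own pace and stop on an object; "force" is the grip in N (left out, the last holds). Time passes only in rows, so rows that do not move let the fingers close. It gives the time, the measured TCP pose, the force and the opening at its end, in the units of the state.
- readout.get_state(): the state, without advancing time (a new reading comes with each control period).
- viewer.get_image(name): name is "scene" or "top"; returns a dict with "image" (420x560x3 uint8, red, green, blue), "mtx" (3x3 intrinsics, pixels), "T" (4x4, takes a point from camera to world coordinates). Camera axes: x right, y up, looking along -z (the intrinsics and any distortion apply to the point x, -y, -z); pixel columns grow to the right and rows downward; lengths in mm; the calibration is good to about 2 mm. A picture is of the moment at which its call begins. There is no depth.
- order.job_done(): hands the job in, once; it reports no verdict.
The state is a dict: "t": time; "joints": joint angles; "qvel": joint speeds; "joint_efforts": joint torques, N m; "eef_pos": TCP position; "orientation": TCP orientation; "ft_force": force on the tool from outside, world axes, zero at the start; "moment": the same for the moment, N m; "opening": finger opening in mm.
Only numpy, scipy, OpenCV 4.12 (cv2) and the standard library are available. Lean on these libraries where they do the work, as an engineer would, in place of code of your own. Each camera call takes 0.05 s, during which the arm holds its last target. There are 200 camera calls.

## Working session

There is one attempt and no reset: what is moved stays moved. The work goes in short steps, Python scripts to look and compute and a tool call to move; the robot and the scene stay as the last step left them, time stands still between calls to the robot, and variables do not carry over. Pictures are saved under pics/ and viewed, about 8 in all and at most 12, crops included, and the job is handed in when it is done.

Besides the shell and the picture viewer there is one more tool, called as name(argument=value, ...), one argument or row to a line, values as JSON. servo_tool: Moves the arm, as the interface text tells. Its arguments: {"type":"object","properties":{"increments":{"type":"array"},"force":{"type":"number"}},"required":["increments"]}

```bash
mkdir -p pics
python3 - <<'E'
from rig import readout, viewer
import cv2,numpy as np
for n in("scene","top"):
    d=viewer.get_image(n); cv2.imwrite(f"pics/{n}0.png",cv2.cvtColor(d["image"],cv2.COLOR_RGB2BGR))
    print(n,np.array(d["mtx"]).round(2).tolist(),np.array(d["T"]).round(4).tolist(),[k for k in d])
s=readout.get_state();print(s)
E
```

```text
scene [[394.47, 0.0, 278.47], [0.0, 394.47, 209.41], [0.0, 0.0, 1.0]] [[-0.8876, 0.2381, -0.3943, 133.9662], [-0.4604, -0.4825, 0.7451, 821.7729], [-0.0128, 0.8429, 0.538, 705.2595], [0.0, 0.0, 0.0, 1.0]] ['image', 'mtx', 'T']
top [[434.86, 0.0, 284.68], [0.0, 434.86, 207.65], [0.0, 0.0, 1.0]] [[-0.0265, 0.9847, -0.1722, 389.2513], [-0.9996, -0.0272, -0.0015, 10.6674], [-0.0061, 0.1721, 0.9851, 1162.3305], [0.0, 0.0, 0.0, 1.0]] ['image', 'mtx', 'T']
{'t': 0.1, 'joints': array([-8.53020300e+01,  1.48551560e+01,  8.80037664e+01,  1.28112566e-03,
        7.72358905e+01, -1.16212130e+01]), 'qvel': array([ 0.02103982, -0.07370743, -0.212902  ,  0.0215029 , -0.10697453,
        0.02464105]), 'joint_efforts': array([ 2.79681495e-03, -4.38206863e+01, -2.84642404e+01,  7.21047074e-02,
        3.62375483e-02, -5.43676174e-05]), 'eef_pos': array([ 154.51904866, -527.35608365,  228.90744823]), 'orientation': array([[ 9.59712683e-01,  2.80983190e-01, -1.13799204e-04],
       [ 2.80982990e-01, -9.59711328e-01,  1.65102438e-03],
       [ 3.54695712e-04, -1.61648468e-03, -9.99998631e-01]]), 'ft_force': array([-0.92947151, -0.624031  ,  0.11374377]), 'moment': array([ 0.02955233, -0.00052875, -0.00124723]), 'opening': 92.79737217100963}
```

View pics/top0.png

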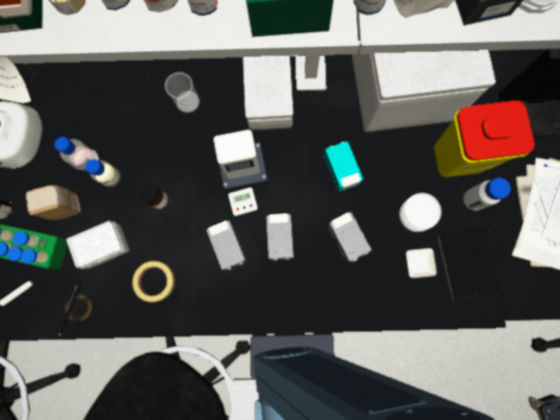

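View pics/scene0.png

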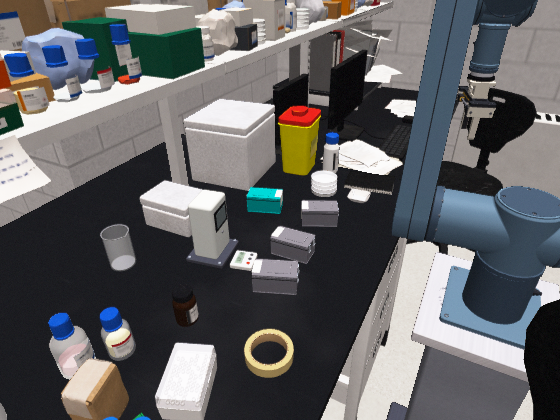

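Run:
```python
import cv2
im=cv2.imread("pics/top0.png")[124:274,195:395]
cv2.imwrite("pics/c1.png",cv2.resize(im,None,fx=4,fy=4,interpolation=cv2.INTER_CUBIC))
```

```text
(no output)
```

View pics/c1.png

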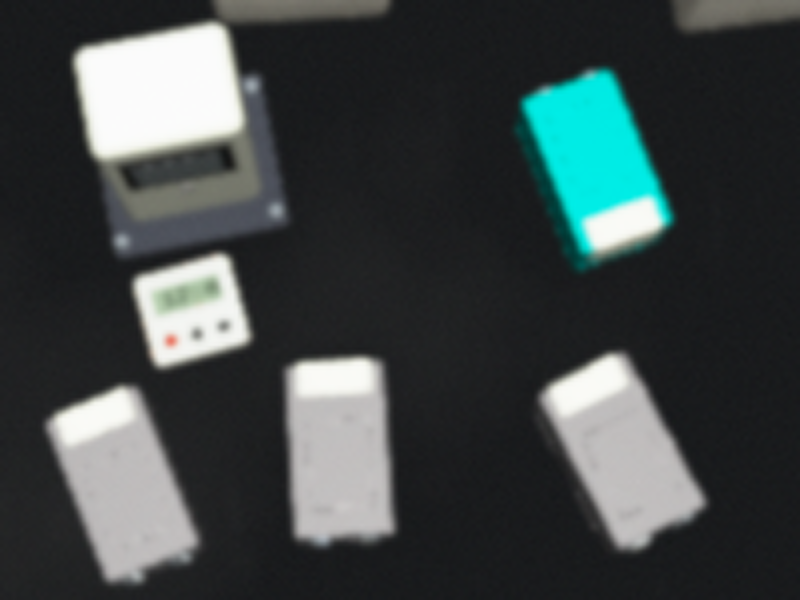

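```bash
cat > h.py <<'E'
import numpy as np
M=np.array([[434.86,0,284.68],[0,434.86,207.65],[0,0,1]])
T=np.array([[-0.0265,0.9847,-0.1722,389.2513],[-0.9996,-0.0272,-0.0015,10.6674],[-0.0061,0.1721,0.9851,1162.3305],[0,0,0,1]])
def bp(u,v,z,M=M,T=T):
    r=np.linalg.inv(M)@[u,v,1]; d=T[:3,:3]@[r[0],-r[1],-r[2]]
    return T[:3,3]+d*(z-T[2,3])/d[2]
E
python3 - <<'E'
from h import *
D={"L":(60,[(50,425),(137,390),(197,545),(108,580)]),"M":(60,[(287,365),(380,360),(393,537),(297,540)]),"R":(60,[(543,397),(625,355),(705,505),(623,548)]),
"reader":(180,[(77,57),(225,25),(242,133),(95,155)]),"foot":(12,[(257,78),(287,220),(118,257)]),"timer":(18,[(135,272),(228,255),(250,340),(158,367)])}
for k,(z,p) in D.items():
    q=np.array([bp(195+u/4,124+v/4,z)[:2] for u,v in p]);e=np.diff(np.vstack([q,q[:1]]),axis=0)
    print(k,q.mean(0).round(1),"edges",np.hypot(*e.T).round(1),"ang",(np.degrees(np.arctan2(e[:,1],e[:,0]))%180).round(1),q.round(0).tolist())
for u,v in [(123,243),(277,210),(253,86)]: print(bp(195+u/4,124+v/4,10).round(1))
for u,v in [(122,158),(235,143),(237,170),(134,188)]: print(bp(195+u/4,124+v/4,130).round(1))
# full-image check points: weigh boat, petri, jar, tape
for u,v,z in [(421,263,18),(420,212,57),(153,282,25),(156,196,89)]: print(bp(u,v,z).round(0))
E
```

```text
L [489.7 164.5] edges [ 59.5 106.5  59.7 105.7] ang [110.7  20.6 109.9  20.4] [[529.0, 211.0], [550.0, 155.0], [450.0, 118.0], [430.0, 174.0]]
M [508.   26.7] edges [ 59.7 113.3  60.5 111.9] ang [91.5  2.5 90.2  2.1] [[563.0, 59.0], [565.0, -1.0], [452.0, -6.0], [452.0, 55.0]]
R [ 502.5 -154. ] edges [ 59.6 107.4  59.  107.5] ang [115.6  25.  115.7  25.3] [[538.0, -104.0], [564.0, -158.0], [467.0, -203.0], [441.0, -150.0]]
reader [708.8 125.3] edges [89.3 67.1 86.8 61.1] ang [101.2   7.8  97.2  10. ] [[732.0, 174.0], [749.0, 86.0], [683.0, 77.0], [672.0, 163.0]]
foot [696.9 103.6] edges [102.8 117.1 156.6] ang [ 10.5 101.1 142.1] [[772.0, 78.0], [671.0, 59.0], [648.0, 174.0]]
timer [610.2 123.1] edges [63.5 60.1 63.8 66.8] ang [ 99.   13.4 105.1  13. ] [[636.0, 162.0], [646.0, 99.0], [588.0, 85.0], [571.0, 147.0]]
[658.2 170.8  10. ]
[678.4  65.8  10. ]
[766.8  80.7  10. ]
[683.7 154.6 130. ]
[691.3  85.1 130. ]
[674.1  84.1 130. ]
[664.5 147.3 130. ]
[ 433. -339.   18.]
[ 562. -335.   57.]
[403. 358.  25.]
[616. 336.  89.]
```

```bash
cat > go.py <<'E'
# python3 go.py x y z yaw : offset to the target in tool units (after levelling/turning), from the measured pose
import sys,numpy as np
from rig import readout
from scipy.spatial.transform import Rotation as R
s=readout.get_state(); O=np.array(s["orientation"]); p=np.array(s["eef_pos"])
x,y,z,a=map(float,sys.argv[1:5]); c,n=np.cos(np.radians(a)),np.sin(np.radians(a))
G=np.array([[c,n,0],[n,-c,0],[0,0,-1]])
print("t",s["t"].__round__(2),"pos",p.round(1),"open",round(s["opening"],1),"F",np.round(s["ft_force"],1))
print("turn",(R.from_matrix(O.T@G).as_rotvec(degrees=True)/90).round(3),"then shift",(G.T@(np.array([x,y,z])-p)/150).round(3),"| shift no turn",(O.T@(np.array([x,y,z])-p)/150).round(3))
E
python3 go.py 490 164.5 229 20.5
```

```text
t 0.1 pos [ 154.5 -527.4  228.9] open 92.8 F [-0.9 -0.6  0.1]
turn [-0.001 -0.    -0.046] then shift [ 3.710e+00 -3.537e+00 -1.000e-03] | shift no turn [ 3.442 -3.798  0.007]
```

servo_tool(
  increments=[
    [1,0,0,0,0,0,-0.047],
    [1,0.265,-0.2525,0,0,0,0],
    [1,0.265,-0.2525,0,0,0,0],
    [1,0.265,-0.2525,0,0,0,0],
    [1,0.265,-0.2525,0,0,0,0],
    [1,0.265,-0.2525,0,0,0,0],
    [1,0.265,-0.2525,0,0,0,0],
    [1,0.265,-0.2525,0,0,0,0],
    [1,0.265,-0.2525,0,0,0,0],
    [1,0.265,-0.2525,0,0,0,0],
  ],
  force=45,
)

```text
t: 1.35
eef_pos: [370.2, -81.3, 229.6]
orientation: [[0.936, 0.351, 0.0], [0.351, -0.936, -0.0], [0.0, 0.0, -1.0]]
ft_force: [0.2, -0.1, 0.3]
opening: 93.2
```

servo_tool(
  increments=[
    [1,0.265,-0.2525,0,0,0,0],
    [1,0.265,-0.2525,0,0,0,0],
    [1,0.265,-0.2525,0,0,0,0],
    [1,0.265,-0.2525,0,0,0,0],
    [1,0.265,-0.2525,0,0,0,0],
    [1,0,0,0,0,0,0],
    [1,0,0,0,0,0,0],
  ],
)

```text
t: 2.22
eef_pos: [488.8, 163.7, 229.0]
orientation: [[0.936, 0.352, -0.002], [0.352, -0.936, -0.001], [-0.002, 0.0, -1.0]]
ft_force: [0.1, -0.1, -1.4]
opening: 93.0
```

```bash
python3 go.py 490 164.5 25 20.5
```

```text
t 2.23 pos [488.8 163.7 229. ] open 93.0 F [ 0.1 -0.1 -1.4]
turn [0.    0.001 0.001] then shift [ 0.009 -0.003  1.36 ] | shift no turn [ 0.012 -0.003  1.36 ]
```

servo_tool(
  increments=[
    [1,0.01,0,0.3,0,0,0],
    [1,0,0,0.3,0,0,0],
    [1,0,0,0.3,0,0,0],
    [1,0,0,0.25,0,0,0],
    [1,0,0,0.15,0,0,0],
    [1,0,0,0.06,0,0,0],
    [1,0,0,0,0,0,0],
  ],
)

```text
t: 3.1
eef_pos: [490.8, 163.6, 25.8]
orientation: [[0.937, 0.35, -0.0], [0.35, -0.937, -0.0], [-0.0, 0.0, -1.0]]
ft_force: [0.2, -0.5, -0.4]
opening: 92.6
```

servo_tool(
  increments=[
    [-1,0,0,0,0,0,0],
    [-1,0,0,0,0,0,0],
    [-1,0,0,0,0,0,0],
    [-1,0,0,0,0,0,0],
    [-1,0,0,0,0,0,0],
    [-1,0,0,0,0,0,0],
  ],
  force=45,
)

```text
t: 3.85
eef_pos: [491.1, 165.2, 26.3]
orientation: [[0.936, 0.351, 0.001], [0.351, -0.936, 0.001], [0.001, -0.001, -1.0]]
ft_force: [-2.0, 3.3, 6.0]
opening: 61.6
```

```bash
python3 go.py 490 164.5 25 20.5
```

```text
t 3.85 pos [491.1 165.2  26.3] open 61.6 F [-2.   3.3  6. ]
turn [-0.    -0.001  0.001] then shift [-0.009  0.002  0.008] | shift no turn [-0.009  0.002  0.008]
```

servo_tool(
  increments=[
    [-1,0,0,-0.1,0,0,0],
    [-1,0,0,-0.25,0,0,0],
    [-1,0,0,-0.25,0,0,0],
    [-1,0,0,-0.1,0,0,0],
    [-1,0,0,0,0,0,0],
    [-1,0,0,0,0,0,0],
    [-1,0,0,0,0,0,0],
    [-1,0,0,0,0,0,0],
  ],
)

```text
t: 4.85
eef_pos: [490.4, 164.4, 129.7]
orientation: [[0.936, 0.351, -0.002], [0.351, -0.936, -0.0], [-0.002, -0.001, -1.0]]
ft_force: [-0.3, 0.3, -4.1]
opening: 61.7
```

```bash
cat > st.py <<'E'
import numpy as np
from rig import readout
s=readout.get_state(); O=np.array(s["orientation"])
print("t",round(s["t"],2),"pos",np.round(s["eef_pos"],1),"F",np.round(s["ft_force"],2),"M tool",(O.T@s["moment"]).round(3),"tilt",np.degrees(np.arcsin(O[2,0])).round(2),"open",round(s["opening"],1),"J5",np.round(s["joint_efforts"],2))
E
python3 st.py
```

```text
t 4.85 pos [490.4 164.4 129.7] F [-0.35  0.28 -4.09] M tool [-0.032 -0.031  0.011] tilt -0.11 open 61.7 J5 [ 1.000e-02 -4.417e+01 -2.624e+01  3.000e-02 -5.000e-02 -0.000e+00]
```

servo_tool(
  increments=[
    [-1,0.22,0,0,0,0,0],
    [-1,-0.3,0,0,0,0,0],
    [-1,0.3,0,0,0,0,0],
    [-1,-0.3,0,0,0,0,0],
    [-1,0.08,0,0,0,0.09,0],
    [-1,0,0,0,0,0,0],
    [-1,0,0,0,0,0,0],
    [-1,0,0,0,0,0,0],
    [-1,0,0,0,0,0,0],
    [-1,0,0,0,0,0,0],
  ],
)

```text
t: 6.1
eef_pos: [491.1, 164.6, 130.6]
orientation: [[0.927, 0.351, 0.132], [0.348, -0.936, 0.049], [0.14, -0.0, -0.99]]
ft_force: [0.4, 0.1, -4.1]
opening: 61.7
```

```bash
python3 st.py
```

```text
t 6.1 pos [491.1 164.6 130.6] F [ 0.41  0.08 -4.14] M tool [ 0.001 -0.177 -0.005] tilt 8.08 open 61.7 J5 [-1.000e-02 -3.961e+01 -2.663e+01  2.600e-01 -1.000e+00  0.000e+00]
```

servo_tool(
  increments=[
    [-1,0,0,0,0,-0.09,0],
    [-1,0,0,0,0,-0.09,0],
    [-1,0,0,0,0,0,0],
    [-1,0,0,0,0,0,0],
    [-1,0,0,0,0,0,0],
    [-1,0,0,0,0,0,0],
    [-1,0,0,0,0,0,0],
    [-1,0,0,0,0,0,0],
  ],
)

```text
t: 7.1
eef_pos: [490.9, 164.5, 130.9]
orientation: [[0.927, 0.351, -0.131], [0.347, -0.936, -0.049], [-0.14, 0.0, -0.99]]
ft_force: [0.3, -0.2, -3.4]
opening: 61.7
```

```bash
python3 st.py
```

```text
t 7.1 pos [490.9 164.5 130.9] F [ 0.27 -0.21 -3.43] M tool [-0.04   0.177  0.014] tilt -8.07 open 61.7 J5 [  0.   -48.87 -25.96  -0.17   0.89  -0.  ]
```

servo_tool(
  increments=[
    [-1,0,0,0,0,0.075,0],
    [-1,0,0,0,0,0,0],
    [-1,0,0,0,0,0,0],
    [-1,0,0,0,0,0,0],
    [-1,0,0,0,0,0,0],
    [-1,0,0,0,0,0,0],
    [-1,0,0,0,0,0,0],
  ],
)

```text
t: 7.98
eef_pos: [491.0, 164.6, 130.6]
orientation: [[0.936, 0.351, -0.022], [0.351, -0.936, -0.008], [-0.024, -0.0, -1.0]]
ft_force: [-0.3, -1.1, -4.1]
opening: 61.6
```

```bash
python3 st.py;python3 st.py
```

```text
t 7.97 pos [491.  164.6 130.6] F [-0.35 -1.06 -4.1 ] M tool [-0.023  0.027 -0.045] tilt -1.36 open 61.6 J5 [-0.000e+00 -4.490e+01 -2.635e+01 -1.000e-02  9.000e-02 -0.000e+00]
t 7.97 pos [491.  164.6 130.6] F [-0.35 -1.06 -4.1 ] M tool [-0.023  0.027 -0.045] tilt -1.36 open 61.6 J5 [-0.000e+00 -4.490e+01 -2.635e+01 -1.000e-02  9.000e-02 -0.000e+00]
```

servo_tool(
  increments=[
    [-1,0,0,0,0,0.1,0],
    [-1,0,0,0,0,0,0],
    [-1,0,0,0,0,0,0],
    [-1,0,0,0,0,0,0],
    [-1,0,0,0,0,-0.07,0],
    [-1,0,0,0,0,0,0],
    [-1,0,0,0,0,0,0],
    [-1,0,0,0,0,0,0],
    [-1,0,0,0,0,0,0],
    [-1,0,0,0,0,0,0],
  ],
)

```text
t: 9.22
eef_pos: [490.8, 164.5, 130.8]
orientation: [[0.936, 0.351, 0.023], [0.351, -0.936, 0.008], [0.024, 0.0, -1.0]]
ft_force: [-0.7, 0.5, -3.1]
opening: 61.6
```

```bash
python3 st.py
```

```text
t 9.22 pos [490.8 164.5 130.8] F [-0.67  0.53 -3.09] M tool [ 0.002 -0.028 -0.059] tilt 1.38 open 61.6 J5 [ 1.000e-02 -4.331e+01 -2.637e+01  7.000e-02 -2.300e-01 -0.000e+00]
```

servo_tool(
  increments=[
    [-1,0,0,0,0,-0.0153,0],
    [-1,0,0,0.2,0,0,0],
    [-1,0,0,0.25,0,0,0],
    [-1,0,0,0.15,0,0,0],
    [-1,0,0,0.06,0,0,0],
    [-1,0,0,0.03,0,0,0],
    [-1,0,0,0,0,0,0],
  ],
)

```text
t: 10.1
eef_pos: [491.5, 164.6, 27.7]
orientation: [[0.936, 0.351, 0.001], [0.351, -0.936, -0.0], [0.0, 0.0, -1.0]]
ft_force: [0.0, -0.0, -4.4]
opening: 61.7
```

```bash
python3 st.py
```

```text
t 10.1 pos [491.5 164.6  27.7] F [ 0.02 -0.02 -4.43] M tool [ 0.035 -0.029 -0.048] tilt 0.03 open 61.7 J5 [-3.000e-02 -4.643e+01 -2.099e+01  2.000e-02 -1.200e-01  0.000e+00]
```

servo_tool(
  increments=[
    [-1,0,0,0.01,0,0,0],
    [0.3,0,0,0,0,0,0],
    [1,0,0,0,0,0,0],
    [1,0,0,0,0,0,0],
    [1,0,0,0,0,0,0],
    [1,0,0,0,0,0,0],
    [1,0,0,-0.2,0,0,0],
    [1,0,0,-0.3,0,0,0],
    [1,0,0,-0.2,0,0,0],
    [1,0,0,0,0,0,0],
  ],
)

```text
t: 11.35
eef_pos: [492.8, 164.8, 133.1]
orientation: [[0.936, 0.351, 0.005], [0.351, -0.936, 0.0], [0.005, 0.001, -1.0]]
ft_force: [0.2, 0.1, 0.2]
opening: 93.0
```

```bash
python3 go.py 508 26.7 131 2.2
```

```text
t 11.35 pos [492.8 164.8 133.1] open 93.0 F [0.2 0.1 0.2]
turn [ 0.    -0.003  0.204] then shift [0.066 0.924 0.014] | shift no turn [-0.228  0.898  0.014]
```

servo_tool(
  increments=[
    [1,0,0,0,0,0,0.102],
    [1,0,0,0,0,0,0.102],
    [1,0.02,0.3,0,0,0,0],
    [1,0.025,0.324,0,0,0,0],
    [1,0.02,0.3,0,0,0,0],
    [1,0,0,0,0,0,0],
    [1,0,0,0,0,0,0],
  ],
)

```text
t: 12.22
eef_pos: [505.2, 26.7, 129.6]
orientation: [[0.999, 0.037, -0.003], [0.037, -0.999, 0.001], [-0.003, -0.001, -1.0]]
ft_force: [0.0, -0.5, -0.2]
opening: 93.0
```

```bash
python3 go.py 508 26.7 25 2.2
python3 - <<'E'
from rig import viewer
import cv2
im=cv2.cvtColor(viewer.get_image("top")["image"],cv2.COLOR_RGB2BGR)[124:274,195:395]
cv2.imwrite("pics/c2.png",cv2.resize(im,None,fx=4,fy=4,interpolation=cv2.INTER_CUBIC))
E
```

```text
t 12.22 pos [505.2  26.7 129.6] open 93.0 F [ 0.  -0.5 -0.2]
turn [-0.     0.002 -0.001] then shift [0.019 0.001 0.697] | shift no turn [0.021 0.001 0.697]
```

View pics/c2.png

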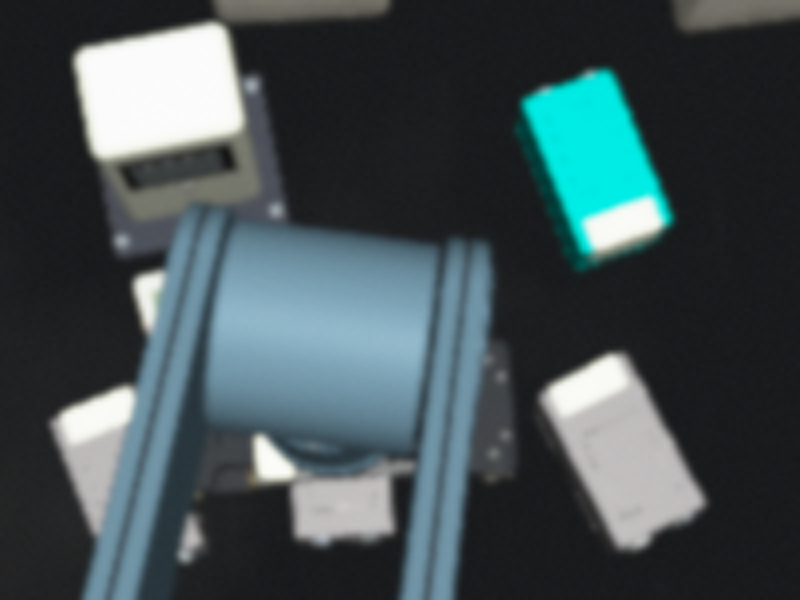

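The left case is back with its label corner at crop (53,425), where it stood. The right case has not moved, and the arm is over the middle case.

servo_tool(
  increments=[
    [1,0.02,0,0.2,0,0,0],
    [1,0,0,0.25,0,0,0],
    [1,0,0,0.17,0,0,0],
    [1,0,0,0.07,0,0,0],
    [-1,0,0,0,0,0,0],
    [-1,0,0,0,0,0,0],
    [-1,0,0,0,0,0,0],
    [-1,0,0,0,0,0,0],
    [-1,0,0,0,0,0,0],
    [-1,0,0,0,0,0,0],
  ],
)

```text
t: 13.52
eef_pos: [509.6, 26.9, 28.1]
orientation: [[0.999, 0.038, 0.001], [0.038, -0.999, 0.0], [0.001, -0.0, -1.0]]
ft_force: [-0.5, 3.2, 5.9]
opening: 61.8
```

```bash
python3 st.py
```

```text
t 13.53 pos [509.6  26.9  28.1] F [-0.46  3.18  5.86] M tool [ 0.733 -0.011  0.07 ] tilt 0.08 open 61.8 J5 [-1.830e+00 -4.125e+01 -1.892e+01 -9.800e-01 -4.700e-01 -3.000e-02]
```

servo_tool(
  increments=[
    [-1,0,0,-0.1,0,0,0],
    [-1,0,0,-0.25,0,0,0],
    [-1,0,0,-0.25,0,0,0],
    [-1,0,0,-0.1,0,0,0],
    [-1,0.2,0,0,0,0,0],
    [-1,-0.3,0,0,0,0,0],
    [-1,0.3,0,0,0,0,0],
    [-1,-0.3,0,0,0,0,0],
    [-1,0.1,0,0,0,0,0],
    [-1,0,0,0,0,0.09,0],
  ],
)

```text
t: 14.78
eef_pos: [511.7, 25.9, 131.2]
orientation: [[0.989, 0.038, 0.143], [0.038, -0.999, 0.005], [0.143, 0.0, -0.99]]
ft_force: [-0.7, 0.3, -3.1]
opening: 61.5
```

servo_tool(
  increments=[
    [-1,0,0,0,0,0,0],
    [-1,0,0,0,0,0,0],
    [-1,0,0,0,0,0,0],
    [-1,0,0,0,0,0,0],
    [-1,0,0,0,0,-0.07,0],
    [-1,0,0,0,0,0,0],
    [-1,0,0,0,0,0,0],
    [-1,0,0,0,0,0,0],
    [-1,0,0,0,0,0,0],
    [-1,0,0,0,0,0,0],
  ],
)

```text
t: 16.02
eef_pos: [508.8, 26.5, 132.3]
orientation: [[0.999, 0.038, 0.031], [0.038, -0.999, 0.001], [0.031, 0.0, -1.0]]
ft_force: [0.4, 0.6, -3.9]
opening: 61.6
```

```bash
python3 st.py
```

```text
t 16.02 pos [508.8  26.5 132.3] F [ 0.38  0.56 -3.95] M tool [ 0.039 -0.019 -0.023] tilt 1.8 open 61.6 J5 [ 1.000e-02 -4.200e+01 -2.623e+01  7.000e-02 -2.800e-01 -0.000e+00]
```

servo_tool(
  increments=[
    [-1,0,0,0,0,-0.1,0],
    [-1,0,0,0,0,0,0],
    [-1,0,0,0,0,0,0],
    [-1,0,0,0,0,0,0],
    [-1,0,0,0,0,0.065,0],
    [-1,0,0,0,0,0,0],
    [-1,0,0,0,0,0,0],
    [-1,0,0,0,0,0,0],
    [-1,0,0,0,0,0,0],
    [-1,0,0,0,0,0,0],
  ],
)

```text
t: 17.27
eef_pos: [509.2, 26.5, 132.0]
orientation: [[0.999, 0.038, -0.024], [0.038, -0.999, -0.001], [-0.024, 0.0, -1.0]]
ft_force: [-0.8, 0.9, -2.9]
opening: 61.4
```

```bash
python3 st.py
```

```text
t 17.27 pos [509.2  26.5 132. ] F [-0.76  0.86 -2.85] M tool [ 0.027 -0.001  0.071] tilt -1.4 open 61.4 J5 [-0.000e+00 -4.394e+01 -2.621e+01 -1.000e-02  1.000e-01  0.000e+00]
```

servo_tool(
  increments=[
    [-1,0,0,0,0,-0.074,0],
    [-1,0,0,0,0,0,0],
    [-1,0,0,0,0,0,0],
    [-1,0,0,0,0,0,0],
    [-1,0,0,0,0,0,0],
  ],
)

```text
t: 17.9
eef_pos: [508.6, 26.5, 132.4]
orientation: [[0.99, 0.038, -0.139], [0.038, -0.999, -0.006], [-0.139, 0.0, -0.99]]
ft_force: [0.0, -0.5, -3.6]
opening: 61.8
```

```bash
cat > av.py <<'E'
import numpy as np
from rig import readout,viewer
A=[]
for i in range(10):
    s=readout.get_state(); O=np.array(s["orientation"]); A.append([(O.T@s["moment"])[1],s["joint_efforts"][4],s["ft_force"][2],np.degrees(np.arcsin(O[2,0]))]); viewer.get_image("top")
A=np.array(A); print("My J5 Fz tilt mean",A.mean(0).round(3),"std",A.std(0).round(3),"t",round(s["t"],2)); print(A[:,0].round(3))
E
python3 av.py
```

```text
My J5 Fz tilt mean [ 0.165  0.874 -3.503 -8.012] std [0.023 0.005 0.389 0.016] t 18.35
[0.184 0.163 0.159 0.138 0.182 0.13  0.151 0.212 0.15  0.179]
```

servo_tool(
  increments=[
    [-1,0,0,0,0,0.09,0],
    [-1,0,0,0,0,0.09,0],
    [-1,0,0,0,0,0,0],
    [-1,0,0,0,0,0,0],
    [-1,0,0,0,0,0,0],
    [-1,0,0,0,0,0,0],
  ],
)

```text
t: 19.15
eef_pos: [509.9, 26.4, 132.1]
orientation: [[0.989, 0.038, 0.141], [0.038, -0.999, 0.005], [0.142, 0.0, -0.99]]
ft_force: [0.6, 0.8, -3.3]
opening: 61.8
```

```bash
python3 av.py
```

```text
My J5 Fz tilt mean [-0.148 -1.013 -3.404  8.139] std [0.027 0.003 0.341 0.011] t 19.6
[-0.117 -0.127 -0.178 -0.157 -0.176 -0.174 -0.125 -0.103 -0.175 -0.145]
```

servo_tool(
  increments=[
    [-1,0,0,0,0,-0.09,0],
    [-1,0,0,0.2,0,0,0],
    [-1,0,0,0.25,0,0,0],
    [-1,0,0,0.15,0,0,0],
    [-1,0,0,0.06,0,0,0],
    [-1,0,0,0.033,0,0,0],
    [-1,0,0,0,0,0,0],
  ],
)

```text
t: 20.52
eef_pos: [509.9, 26.4, 28.9]
orientation: [[0.999, 0.038, 0.003], [0.038, -0.999, -0.0], [0.003, 0.0, -1.0]]
ft_force: [0.3, 0.1, -3.8]
opening: 61.5
```

```bash
python3 st.py
```

```text
t 20.52 pos [509.9  26.4  28.9] F [ 0.25  0.11 -3.81] M tool [-0.009  0.019  0.002] tilt 0.16 open 61.5 J5 [-3.000e-02 -4.544e+01 -2.078e+01  2.000e-02 -1.300e-01 -0.000e+00]
```

servo_tool(
  increments=[
    [-1,0,0,0.007,0,0,0],
    [0.3,0,0,0,0,0,0],
    [1,0,0,0,0,0,0],
    [1,0,0,0,0,0,0],
    [1,0,0,0,0,0,0],
    [1,0,0,0,0,0,0],
    [1,0,0,-0.2,0,0,0],
    [1,0,0,-0.3,0,0,0],
    [1,0,0,-0.2,0,0,0],
    [1,0,0,0,0,0,0],
  ],
)

```text
t: 21.78
eef_pos: [510.7, 26.2, 134.5]
orientation: [[0.999, 0.038, 0.007], [0.038, -0.999, -0.001], [0.006, 0.001, -1.0]]
ft_force: [0.5, 0.2, -0.5]
opening: 93.0
```

```bash
python3 go.py 502.5 -154 131 25.2
```

```text
t 21.77 pos [510.7  26.2 134.5] open 93.0 F [ 0.5  0.2 -0.5]
turn [ 0.002 -0.004 -0.256] then shift [-0.561  1.064  0.024] | shift no turn [-0.101  1.199  0.024]
```

Shift first (still at the present yaw), then turn.

servo_tool(
  increments=[
    [1,-0.02,0.28,0,0,0,0],
    [1,-0.03,0.32,0,0,0,0],
    [1,-0.03,0.32,0.02,0,0,0],
    [1,-0.02,0.28,0,0,0,0],
    [1,0,0,0,0,0,-0.085],
    [1,0,0,0,0,0,-0.085],
    [1,0,0,0,0,0,-0.086],
    [1,0,0,0,0,0,0],
    [1,0,0,0,0,0,0],
  ],
)

```text
t: 22.9
eef_pos: [500.4, -153.7, 128.3]
orientation: [[0.906, 0.424, -0.0], [0.424, -0.906, 0.001], [0.0, -0.001, -1.0]]
ft_force: [0.0, 0.0, -0.1]
opening: 92.7
```

```bash
python3 go.py 502.5 -154 27 25.2
```

```text
t 22.9 pos [ 500.4 -153.7  128.3] open 92.7 F [ 0.   0.  -0.1]
turn [-0.    -0.    -0.001] then shift [0.012 0.008 0.676] | shift no turn [0.011 0.008 0.676]
```

servo_tool(
  increments=[
    [1,0.01,0.008,0.2,0,0,0],
    [1,0,0,0.25,0,0,0],
    [1,0,0,0.16,0,0,0],
    [1,0,0,0.07,0,0,0],
    [-1,0,0,0,0,0,0],
    [-1,0,0,0,0,0,0],
    [-1,0,0,0,0,0,0],
    [-1,0,0,0,0,0,0],
    [-1,0,0,0,0,0,0],
    [-1,0,0,0,0,0,0],
  ],
)

```text
t: 24.15
eef_pos: [502.7, -153.7, 28.0]
orientation: [[0.905, 0.426, 0.001], [0.426, -0.905, 0.001], [0.001, -0.0, -1.0]]
ft_force: [-1.9, 3.8, 6.1]
opening: 61.5
```

```bash
python3 st.py
```

```text
t 24.15 pos [ 502.7 -153.7   28. ] F [-1.85  3.82  6.14] M tool [ 0.951  0.094 -0.038] tilt 0.08 open 61.5 J5 [-1.660e+00 -4.342e+01 -2.092e+01 -7.800e-01 -1.390e+00 -3.000e-02]
```

servo_tool(
  increments=[
    [-1,0,0,-0.1,0,0,0],
    [-1,0,0,-0.25,0,0,0],
    [-1,0,0,-0.25,0,0,0],
    [-1,0,0,-0.1,0,0,0],
    [-1,0.2,0,0,0,0,0],
    [-1,-0.3,0,0,0,0,0],
    [-1,0.3,0,0,0,0,0],
    [-1,-0.3,0,0,0,0,0],
    [-1,0.1,0,0,0,0,0],
    [-1,0,0,0,0,0.09,0],
  ],
)

```text
t: 25.4
eef_pos: [505.1, -153.4, 131.8]
orientation: [[0.894, 0.429, 0.132], [0.424, -0.903, 0.061], [0.145, 0.001, -0.989]]
ft_force: [-0.2, 0.5, -3.6]
opening: 61.9
```

servo_tool(
  increments=[
    [-1,0,0,0,0,0,0],
    [-1,0,0,0,0,0,0],
    [-1,0,0,0,0,0,0],
    [-1,0,0,0,0,0,0],
  ],
)

```text
t: 25.9
eef_pos: [503.2, -154.1, 132.2]
orientation: [[0.895, 0.427, 0.128], [0.423, -0.904, 0.06], [0.141, 0.001, -0.99]]
ft_force: [0.2, 0.5, -3.4]
opening: 62.2
```

```bash
python3 av.py
```

```text
My J5 Fz tilt mean [-0.084 -0.43  -3.59   8.146] std [0.041 0.004 0.308 0.006] t 26.35
[-0.048 -0.021 -0.074 -0.057 -0.117 -0.071 -0.122 -0.167 -0.103 -0.064]
```

servo_tool(
  increments=[
    [-1,0,0,0,0,-0.09,0],
    [-1,0,0,0,0,-0.09,0],
    [-1,0,0,0,0,0,0],
    [-1,0,0,0,0,0,0],
    [-1,0,0,0,0,0,0],
    [-1,0,0,0,0,0,0],
  ],
)

```text
t: 27.15
eef_pos: [502.1, -154.8, 132.5]
orientation: [[0.896, 0.425, -0.126], [0.421, -0.905, -0.06], [-0.139, 0.001, -0.99]]
ft_force: [-0.6, 0.0, -3.9]
opening: 61.9
```

```bash
python3 av.py; python3 st.py
```

```text
My J5 Fz tilt mean [ 0.078  0.543 -3.573 -8.024] std [0.033 0.009 0.506 0.014] t 27.6
[0.045 0.06  0.083 0.085 0.017 0.052 0.123 0.13  0.08  0.101]
t 27.65 pos [ 502.7 -154.3  132.2] F [ 0.17 -0.09 -3.47] M tool [-0.048  0.084 -0.001] tilt -8.04 open 61.5 J5 [-4.000e-02 -4.859e+01 -2.628e+01 -5.700e-01  5.500e-01 -0.000e+00]
```

The right case rattles. At ±8° its moment is ±0.08 N·m, against ±0.16 for the other two, which is what a ball running to the low end would give. Next I level it and take it to the reader.

servo_tool(
  increments=[
    [-1,0,0,0,0,0.06,0],
    [-1,0,0,0,0,0.03,0],
    [-1,0,0,0,0,0,0.06],
    [-1,0,0,0,0,0,0.06],
    [-1,0,0,0,0,0,0.044],
    [-1,0,0,0,0,0,0],
    [-1,0,0,0,0,0,0],
  ],
)

```text
t: 28.52
eef_pos: [502.7, -154.3, 132.1]
orientation: [[0.983, 0.183, 0.001], [0.183, -0.983, -0.0], [0.001, 0.0, -1.0]]
ft_force: [-1.0, -0.9, -4.2]
opening: 61.8
```

```bash
python3 go.py 572 100 130 10.4;python3 st.py
```

```text
t 28.52 pos [ 502.7 -154.3  132.1] open 61.8 F [-1.  -0.9 -4.2]
turn [ 0.    -0.001  0.002] then shift [ 0.761 -1.584  0.014] | shift no turn [ 0.765 -1.582  0.015]
t 28.52 pos [ 502.7 -154.3  132.1] F [-0.97 -0.91 -4.19] M tool [-0.021 -0.123  0.051] tilt 0.05 open 61.8 J5 [-1.000e-02 -4.494e+01 -2.652e+01  9.000e-02 -1.200e-01  1.000e-02]
```

servo_tool(
  increments=[
    [-1,0.03,-0.08,0,0,0,0],
    [-1,0.09,-0.18,0,0,0,0],
    [-1,0.12,-0.26,0,0,0,0],
    [-1,0.14,-0.27,0,0,0,0],
    [-1,0.14,-0.27,0,0,0,0],
    [-1,0.12,-0.26,0,0,0,0],
    [-1,0.09,-0.18,0,0,0,0],
    [-1,0.03,-0.08,0.01,0,0,0],
    [-1,0,0,0,0,0,0],
    [-1,0,0,0,0,0,0],
  ],
)

```text
t: 29.78
eef_pos: [571.4, 98.5, 130.6]
orientation: [[0.983, 0.181, 0.0], [0.181, -0.983, -0.001], [0.0, 0.001, -1.0]]
ft_force: [1.0, -0.3, -3.8]
opening: 61.7
```

```bash
python3 go.py 572 100 130 10.4;python3 - <<'E'
from rig import viewer
import cv2
f=lambda n:cv2.cvtColor(viewer.get_image(n)["image"],cv2.COLOR_RGB2BGR)
a=f("top")[124:274,195:395]; b=f("scene")[170:320,170:370]
cv2.imwrite("pics/c3.png",cv2.resize(a,None,fx=4,fy=4,interpolation=cv2.INTER_CUBIC))
cv2.imwrite("pics/c4.png",cv2.resize(b,None,fx=4,fy=4,interpolation=cv2.INTER_CUBIC))
E
```

```text
t 29.77 pos [571.4  98.5 130.6] open 61.7 F [ 1.  -0.3 -3.8]
turn [ 0. -0.  0.] then shift [ 0.006 -0.009  0.004] | shift no turn [ 0.006 -0.009  0.004]
```

View pics/c3.png

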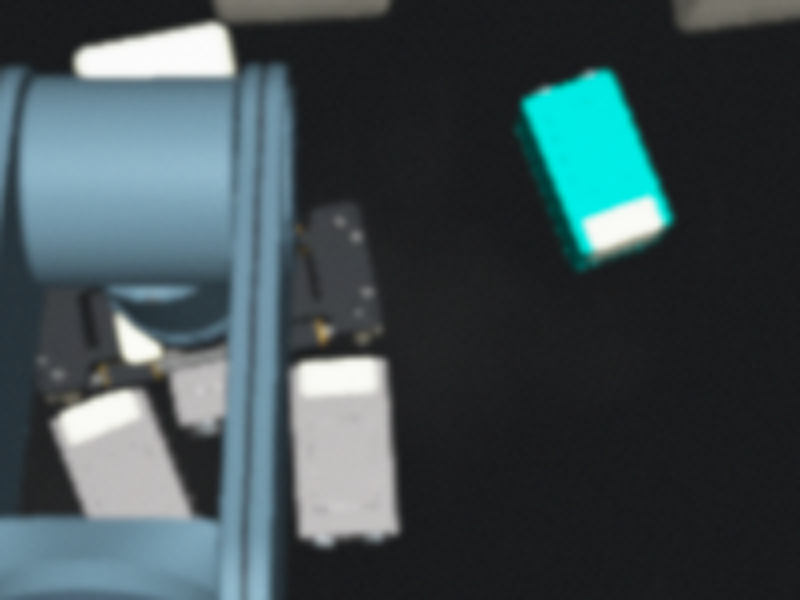

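View pics/c4.png

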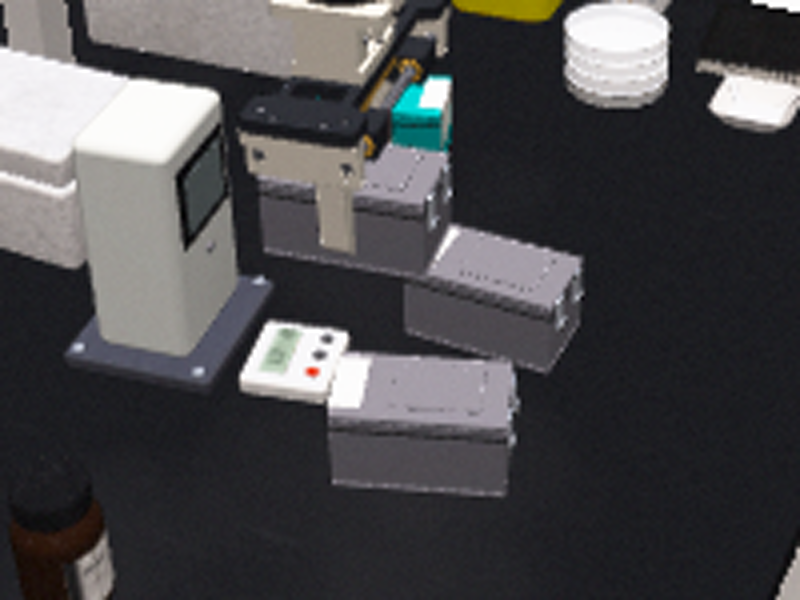

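Run:
```python
import numpy as np
from rig import readout
s=readout.get_state();O=np.array(s["orientation"]);p=np.array(s["eef_pos"])
K=np.array([[394.47,0,278.47],[0,394.47,209.41],[0,0,1]])
T=np.array([[-0.8876,0.2381,-0.3943,133.9662],[-0.4604,-0.4825,0.7451,821.7729],[-0.0128,0.8429,0.538,705.2595]])
def pr(P):
    c=T[:,:3].T@(P-T[:,3]); q=K@[c[0],-c[1],-c[2]]; return ((q[:2]/q[2]-[170,170])*4).round(0)
a=O[:,0];l=-O[:,1];b=p+[0,0,-28]
for n,x,h in(("low label",55,0),("low clip",-55,0),("top label",55,60),("top clip",-55,60)): print(n,pr(b+a*x+l*31+[0,0,h]))
lab=b+a*55+[0,0,30];print("label",lab.round(1), "reader spot 626 110 130; top M,L moved?")
from h import bp
for u,v in[(293,365),(385,360),(399,533),(300,540),(55,425),(143,393)]: print(bp(195+u/4,124+v/4,60)[:2].round(0))
```

```text
low label [266. 254.]
low clip [427. 282.]
top label [259. 177.]
top clip [426. 204.]
label [625.7 108.1 132.8] reader spot 626 110 130; top M,L moved?
[563.  55.]
[565.  -4.]
[454. -10.]
[452.  53.]
[529. 208.]
[548. 151.]
```

servo_tool(
  increments=[
    [-1,0.006,-0.009,0,0,0,0],
    [-1,0,0,0,0,0,0],
    [-1,0,0,0,0,0,0],
    [-1,0,0,0,0,0,0],
    [-1,0,0,0,0,0,0],
    [-1,0,0,0,0,0,0],
  ],
)

```text
t: 30.62
eef_pos: [572.4, 100.9, 130.7]
orientation: [[0.983, 0.182, 0.001], [0.182, -0.983, -0.0], [0.001, 0.0, -1.0]]
ft_force: [-0.5, -0.2, -4.2]
opening: 61.9
```

```bash
python3 st.py; python3 -c "
from rig import order;print(order.job_done())"
```

```text
t 30.62 pos [572.4 100.9 130.7] F [-0.5  -0.25 -4.17] M tool [-0.054 -0.115  0.018] tilt 0.06 open 61.9 J5 [-1.000e-02 -5.107e+01 -2.730e+01  5.000e-02 -1.600e-01 -0.000e+00]
the job is handed in; nothing more can be done
None
```

I lifted, shook and tilted all three cases from left to right. The right one rattles, and I handed the job in at 30.6 s, still holding that case level in front of the reader.

**Which case rattles:** at ±8° of tilt the wrist moment was about ±0.08 N·m on the right case, against about ±0.16 N·m on the left and middle ones. A 0.26 kg ball running to the low end accounts for that difference. On the middle case, two single readings at about 1.5° of tilt disagreed because of noise. Averaged readings at ±8° and the wrist joint torque, which matched the left case, settled it as silent.

**Silent cases:** the last pictures show both upright and released, within about 5 mm of where they began. The timer and the other things in view look undisturbed.

**Held case:** its label centre works out to about (627, 110, 133) mm, against a reading point I measured at (626, 110, 130) mm. The tool was level to about 0.1°. In the scene view the case's edges fell 4 to 10 enlarged pixels (1 to 3 camera pixels) from where I predicted, which allows a slip in the grip of a degree or two. It still weighed about 4 N in the jaws, and the picture taken just before a final 3 mm correction showed it clear of the reader and the other cases.

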